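# Cover the chilli bowl with a lid from the spring-loaded lid holder

### The job

Take only the top lid by its knob from the spring-loaded lid holder, so that the spring lifts the next lid into its place, and cover the smaller of the two clay bowls beside the holder (the one with red chilli flakes) with it, so that the lid lies level and fully seated on the rim. Leave the other lids in the holder and both bowls where they stand, and let go of the lid.

Things in the scene. Friction and masses are not known exactly. Their poses are not given: they have to be found in the camera images.
- top_lid_knob (a point): Middle of the top lid's knob (9 mm below its top, 9 mm above the crown), about 117 mm above the worktop. Metal lid, 110 g, z its axis: round black knob 18 mm wide, 18 mm tall, on a hollow crown 94 mm wide, 16 mm above a 3 mm flange 136 mm wide; an 88 mm ring reaches 5 mm below the flange. Flange underside 28 mm below this point. Lifted 40 mm straight up, it is clear of the holder.
- next_lid_knob (a point): Middle of the second lid's knob, 24 mm below the first; rises 24 mm when the top lid is taken. The three like lids stand between four posts (tops 103 mm high, below the top crown) of a fixed round holder 168 mm wide, on a plate on a soft spring: it sinks 11 mm under 0.5 N, 14 mm at most. Holder and the two bowls stand in one row and change places.
- bowl_mouth (a point): Centre of the mouth, at rim height (73 mm above the worktop), of the clay bowl to cover: the smaller of the two in the front row with the holder, red chilli flakes, 122 mm wide, about 108 mm inside at the mouth and narrower below; loose, 0.34 kg; z up. With the lid seated the knob's middle is 28 mm above this point; the ring has several mm of play inside the rim.
- herb_bowl_mouth (a point): Centre of the mouth, at rim height (81 mm), of the other clay bowl in the front row: 141 mm wide, with chopped green herbs. It stays where it is. Mind the room: a tube lamp hangs level along the back of this row, about 90 mm farther from the robot than the row's centre line and 560 mm above the worktop; keep the arm short of it by carrying low and straight along the row.
There are look-alikes about, which are no part of the job. Leave any green look-alike of the part that bears top_lid_knob alone.

How it is judged:
By the outcome, as a careful person would: the job done as asked, in the order asked, and still so for the second after the job is handed in, with the robot touching nothing.
It also fails if it takes over 32 s, if anything falls off the work surface, if the arm or the gripper's body presses on something with over 40 N, if the wrist force passes 120 N, or if a joint passes its speed limit or range.

### The arm

A 6-joint arm with a two-finger parallel gripper is mounted at the origin on a cart in front of the work surface, level with it; the furniture and walls round the work are solid. World frame = base frame: x ahead of the robot, y to its left, z up, the work surface at z = 0. Lengths are in m, angles in rad, forces in N, time in s.
With the tool pointing down it reaches from about 0.325 to 1 m from the base axis. Payload 5.1 kg.
Tool frame: the origin (TCP) lies between the finger pads; the fingertips stand 22 mm ahead of it and the grasp point (between the pads) lies 3 mm ahead of it; y points along the fingers, x is the direction in which the jaws open and shut, and the axes are right-handed (so a half turn about y gives the same grasp; the last joint's range is limited). The gripper opens to 85 mm and grips with 20 to 120 N. Pads are 22 mm wide; open, the fingers measure 114 mm over their backs; the gripper's body (76 mm by 85 mm) begins 54 mm behind the grasp point. The pads swing forward as they close: fully open they stand 13 mm farther back than shut.
Start: joints at [-1.384, 0.124, 1.65, -0, 1.367, -0.083], TCP at [0.173, -0.626, 0.253] pointing down, gripper open.
Joint ranges: [-2.61, 2.61], [-1.02, 2.33], [0.03, 2.71], [-1.35, 4.49], [0.32, 2.68], [-2.91, 2.91]. Speed limits (rad/s): [2.57, 2.57, 3.14, 3.14, 3.14, 3.14].

### API

Orientations are given as a unit quaternion [w, x, y, z].
In Python, from workcell import manip, get_image, camera_params gives the robot as it stands. The module is installed in compiled form; this text tells all that it offers.
- The arm moves only by the tool servo_tool, never from a script. Its argument "increments" is a list of rows, each a list of 7 numbers: the shift along the tool's x, y, z in m, then the turn, a rotation vector about the tool's x, y, z in degrees, then the finger opening in m, from 0 to 0.0854. A call has 1 to 10 rows; each row shifts and turns the commanded pose from where the row before left it, along the tool's axes as they then stand; what a row does not reach is not made up. A row lasts 1/12 s, in which the tool goes at most 41.7 mm and 7.16 degrees, less where a joint would pass 70% of its speed; a pose out of reach is approached as far as the arm can. A call is refused whole if a number of a shift passes 0.0417 or a number of a turn 7.16, either way. A call with a gripper value outside its range is refused whole. The fingers move at their own pace and stop on an object; "newtons" is the grip in N (left out, the last holds). Time passes only in rows, so rows that do not move let the fingers close. It gives the time, the measured TCP pose, the force and the opening at its end, in the units of the state.
- manip.get_obs(): the state, without advancing time (a new reading comes with each control period).
- get_image(name): name is "scene" or "top" or "wrist"; returns the picture (400x640x3 uint8, red, green, blue); there is no depth.
- camera_params(name): a dict with "fx", "fy", "cx", "cy" (pixels), "extrinsics" (4x4, takes a point from world to camera coordinates); the wrist camera has in their place "T_tool_cam" (4x4, takes a point from camera to tool coordinates, whose origin is the TCP and whose axes are the tool frame's). Camera axes: x right, y down, z forward; pixel columns grow to the right and rows downward; lengths in m; the calibration is good to about 2 mm. A picture is of the moment at which its call begins: read the wrist's pose just before it. camera_params takes no time and is no camera call.
- manip.finish_job(): hands the job in, once; it reports no verdict.
The state is a dict: "time": time; "joints": joint angles; "qd": joint speeds; "tau": joint torques, N m; "position": TCP position; "tool_rot": TCP orientation; "force": force on the tool from outside, world axes, zero at the start; "moment": the same for the moment, N m; "width": finger opening in m.
Only numpy, scipy, OpenCV 4.12 (cv2) and the standard library are available. Lean on these libraries where they do the work, as an engineer would, in place of code of your own. Each camera call takes 0.05 s, during which the arm holds its last target.

## Working session

There is one attempt and no reset: what is moved stays moved. The work goes in short steps, Python scripts to look and compute and a tool call to move; the robot and the scene stay as the last step left them, time stands still between calls to the robot, and variables do not carry over. Pictures are saved under pics/ and viewed, and the job is handed in when it is done.

Besides the shell and the picture viewer there is one more tool, called after "Request:" as name([rows], argument=value, ...), one row to a line, values as JSON. servo_tool: Moves the arm, as the interface text tells. Its arguments: {"type":"object","properties":{"increments":{"type":"array"},"newtons":{"type":"number"}},"required":["increments"]}

```bash
mkdir -p pics
python3 - <<'E'
from workcell import manip, get_image, camera_params
import cv2, numpy as np
np.set_printoptions(precision=4,suppress=True)
o=manip.get_obs(); print(o['time'],o['position'],o['tool_rot'],o['width'])
for n in ["scene","top"]:
    im=get_image(n); cv2.imwrite(f"pics/{n}0.png",im[:,:,::-1]); p=camera_params(n); print(n,p)
print(camera_params("wrist"))
E
```

```text
0.0 [ 0.1731 -0.6259  0.252 ] [ 0.5632 -0.5622  0.4288 -0.4276] 0.0854142678549956
scene {'fx': 373.4168277188333, 'fy': 373.4168277188333, 'cx': 324.1240551464141, 'cy': 200.81047516956343, 'extrinsics': array([[-0.7745, -0.6325,  0.0127,  0.1474],
       [-0.302 ,  0.3521, -0.8859,  0.3404],
       [ 0.5558, -0.6899, -0.4637,  0.5283],
       [ 0.    ,  0.    ,  0.    ,  1.    ]])}
top {'fx': 439.6849401315505, 'fy': 439.6849401315505, 'cx': 316.95697491354304, 'cy': 193.93909813842802, 'extrinsics': array([[-0.0073, -0.9998,  0.0177, -0.3113],
       [-0.9854,  0.0041, -0.1701,  0.4773],
       [ 0.17  , -0.0187, -0.9853,  1.3092],
       [ 0.    ,  0.    ,  0.    ,  1.    ]])}
{'fx': 327.10664649824116, 'fy': 327.10664649824116, 'cx': 319.462917085005, 'cy': 200.04859200801243, 'T_tool_cam': array([[ 1.    , -0.    ,  0.0008,  0.0006],
       [-0.0008, -0.3018,  0.9534, -0.1197],
       [ 0.0002, -0.9534, -0.3018,  0.0766],
       [ 0.    ,  0.    ,  0.    ,  1.    ]])}
```

View pics/scene0.png

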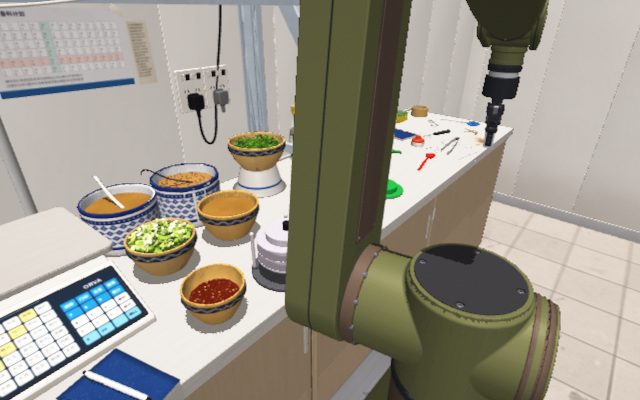

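View pics/top0.png

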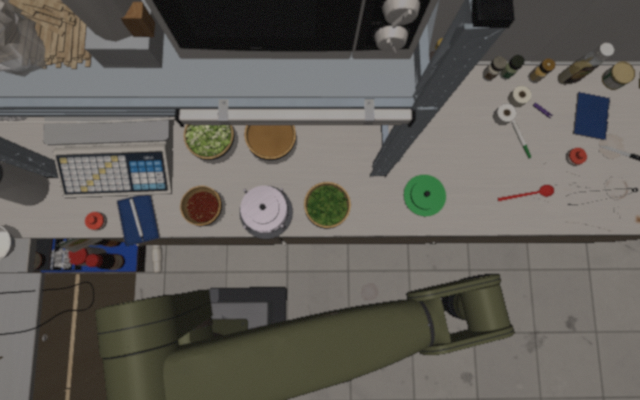

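Top view: the metal lid in its holder has its knob at about (263,207). The chilli bowl is at (201,207) and the herb bowl at (327,205).

Possible look-alikes, none of them wanted:
- green lid (425,195)
- red-knobbed things (95,220) and (577,157)
- back-row bowls (209,137) and (270,137)

By the description I choose the metal lid at (263,207) and the red-flake bowl at (201,207). Next is a close crop and measurement.

```bash
cat > h.py <<'E'
import numpy as np, cv2
from workcell import manip, get_image, camera_params
from scipy.spatial.transform import Rotation as R
np.set_printoptions(precision=4,suppress=True)
def ray(cam,u,v,z,o=None):
    p=camera_params(cam)
    d=np.array([(u-p['cx'])/p['fx'],(v-p['cy'])/p['fy'],1.])
    if cam=='wrist':
        T=np.eye(4); q=o['tool_rot']; T[:3,:3]=R.from_quat([q[1],q[2],q[3],q[0]]).as_matrix(); T[:3,3]=o['position']
        M=T@p['T_tool_cam']
    else: M=np.linalg.inv(p['extrinsics'])
    c=M[:3,3]; w=M[:3,:3]@d
    return c+w*(z-c[2])/w[2]
E
python3 - <<'E'
from h import *
im=cv2.imread("pics/top0.png")
c=im[160:250,160:360]; cv2.imwrite("pics/crop0.png",cv2.resize(c,None,fx=4,fy=4,interpolation=cv2.INTER_CUBIC))
# knob: dark blob near 263,207
g=im.max(2)[195:220,250:277]; m=(g<70).astype(np.uint8)
n,l,s,ce=cv2.connectedComponentsWithStats(m)
for i in range(1,n): print(s[i],ce[i]+[250,195])
i=1+np.argmax(s[1:,4]); u,v=ce[i]+[250,195]; print('knob',ray('top',u,v,0.126))
print("lid flange approx", ray('top',264,210,.1))
hsv=cv2.cvtColor(im,cv2.COLOR_BGR2HSV)
for nm,x0,y0,x1,y1,z in [('chili',175,180,228,230,.073),('herb',298,178,358,232,.081)]:
    h=hsv[y0:y1,x0:x1]; m=((h[...,1]>90)).astype(np.uint8)
    cs,_=cv2.findContours(m,cv2.RETR_EXTERNAL,cv2.CHAIN_APPROX_NONE); k=max(cs,key=cv2.contourArea)
    (a,b),r=cv2.minEnclosingCircle(k); e=cv2.fitEllipse(k); print(nm,a+x0,b+y0,r,e); 
    P=ray('top',e[0][0]+x0,e[0][1]+y0,z);Q=ray('top',e[0][0]+x0+max(e[1])/2,e[0][1]+y0,z); print(P,'diam',2*np.linalg.norm(P-Q))
E
```

```text
[11 10  4  4 14] [262.2857 206.5   ]
knob [ 0.4254 -0.1555  0.126 ]
lid flange approx [ 0.4188 -0.1578  0.1   ]
chili 200.5 205.0 20.573139190673828 ((25.828386306762695, 25.548494338989258), (37.74344253540039, 39.68010711669922), 71.16629791259766)
[0.4368 0.0331 0.073 ] diam 0.11786243968396196
herb 326.632230758667 204.50826454162598 22.817670822143555 ((28.821678161621094, 26.654483795166016), (44.33427429199219, 44.602882385253906), 144.94009399414062)
[ 0.4366 -0.3425  0.081 ] diam 0.13308891720416516
```

View pics/crop0.png

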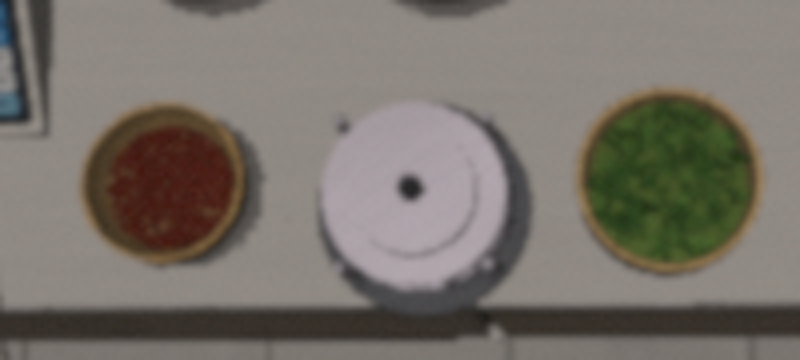

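Crop: the metal lid's black knob is at crop (410,187), giving world (0.425, -0.155). The chilli bowl is at crop (163,183), giving about (0.435, 0.033), with a measured diameter of 118 mm against 122 mm given. Herb bowl is at (0.437, -0.343). All three lie in one row, so the choice is consistent. The tool's y axis points down. I'll move over the knob for a wrist look.

Request:
servo_tool([
  [-0.012,0,0.012,0,0,0,0.085],
  [-0.024,0,0.023,0,0,0,0.085],
  [-0.024,0,0.023,0,0,0,0.085],
  [-0.024,0,0.023,0,0,0,0.085],
  [-0.024,0,0.023,0,0,0,0.085],
  [-0.024,0,0.023,0,0,0,0.085],
  [-0.024,0,0.023,0,0,0,0.085],
  [-0.024,0,0.023,0,0,0,0.085],
])

```text
time: 0.77
position: [0.2923, -0.4052, 0.2527]
tool_rot: [0.563, -0.562, 0.429, -0.428]
force: [1.2, 0.2, 0.4]
width: 0.0851
```

Request:
servo_tool([
  [-0.024,0,0.023,0,0,0,0.085],
  [-0.024,0,0.023,0,0,0,0.085],
  [-0.024,0,0.023,0,0,0,0.06],
  [-0.024,0,0.023,0,0,0,0.05],
  [-0.024,0,0.023,0,0,0,0.05],
  [-0.024,0,0.023,0,0,0,0.05],
  [-0.024,0,0.023,0,0,0,0.05],
  [-0.024,0,0.023,0,0,0,0.05],
  [-0.012,0,0.012,0,0,0,0.05],
  [0,0,0,0,0,0,0.05],
])

```text
time: 1.6
position: [0.4273, -0.1554, 0.2529]
tool_rot: [0.564, -0.563, 0.427, -0.427]
force: [0.4, -0.4, -0.2]
width: 0.0498
```

Run:
```python
from h import *
import json
o=manip.get_obs(); print(o['time'],o['position'],o['tool_rot'],o['width'],o['force'],o['qd'])
im=get_image('wrist'); cv2.imwrite("pics/w1.png",im[:,:,::-1])
json.dump({k:np.array(o[k]).tolist() for k in('position','tool_rot')},open('o1.json','w'))
```

```text
1.6 [ 0.4273 -0.1554  0.2529] [ 0.5639 -0.5634  0.4272 -0.4266] 0.049841208697258374 [ 0.3674 -0.4037 -0.2371] [-0.0618 -0.0018  0.0014 -0.0376  0.0022 -0.0518]
```

View pics/w1.png

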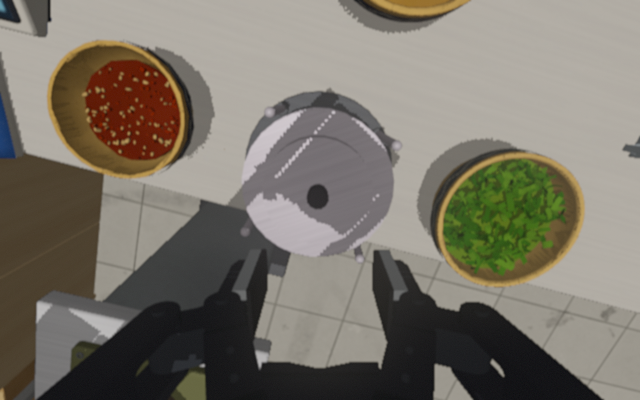

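Wrist view: knob at about (317,196), chilli bowl rim ellipse centred near (119,110), herb bowl near (510,218), and four post tops round the lid. Measuring these.

Run:
```python
from h import *
import json
o=json.load(open('o1.json')); im=cv2.imread("pics/w1.png")
g=im.max(2)[180:214,298:340]; m=(g<60).astype(np.uint8)
n,l,s,ce=cv2.connectedComponentsWithStats(m)
i=1+np.argmax(s[1:,4]); u,v=ce[i]+[298,180]; print(s[i],u,v,'knob',ray('wrist',u,v,.117,o),ray('wrist',u,v,.122,o))
hsv=cv2.cvtColor(im,cv2.COLOR_BGR2HSV)
for nm,(x0,y0,x1,y1),z,D in [('chili',(40,30,200,185),.073,.122),('herb',(425,140,595,295),.081,.141)]:
    h=hsv[y0:y1,x0:x1]; m=((h[...,1]>110)&(h[...,2]>90)).astype(np.uint8)
    m=cv2.morphologyEx(m,cv2.MORPH_CLOSE,np.ones((5,5)))
    cs,_=cv2.findContours(m,cv2.RETR_EXTERNAL,cv2.CHAIN_APPROX_NONE); k=max(cs,key=cv2.contourArea)[:,0]+[x0,y0]
    k=cv2.convexHull(k)[:,0]
    for q in k: cv2.circle(im,tuple(map(int,q)),1,(255,0,0),-1)
    P=np.array([ray('wrist',a,b,z,o)[:2] for a,b in k]).astype(np.float32)
    A=np.c_[2*P,np.ones(len(P))]; sol=np.linalg.lstsq(A,(P**2).sum(1),rcond=None)[0]; c=sol[:2]; r=np.sqrt(sol[2]+c@c); print(nm,c,'diam',2*r, 'res',np.abs(np.linalg.norm(P-c,axis=1)-r).max(), 'enc',cv2.minEnclosingCircle(P))
cv2.imwrite("pics/w1m.png",im)
```

```text
[ 10   5  20  23 374] 317.32085561497325 196.25133689839572 knob [ 0.426  -0.1546  0.117 ] [ 0.4274 -0.1542  0.122 ]
chili [0.4392 0.0335] diam 0.11886809413019121 res 0.0013683306127771008 enc ((0.4390904903411865, 0.03321963548660278), 0.06084130331873894)
herb [ 0.4393 -0.3404] diam 0.13761521813199118 res 0.0019896550011903463 enc ((0.43976300954818726, -0.3403087258338928), 0.06967731565237045)
```

View pics/w1m.png

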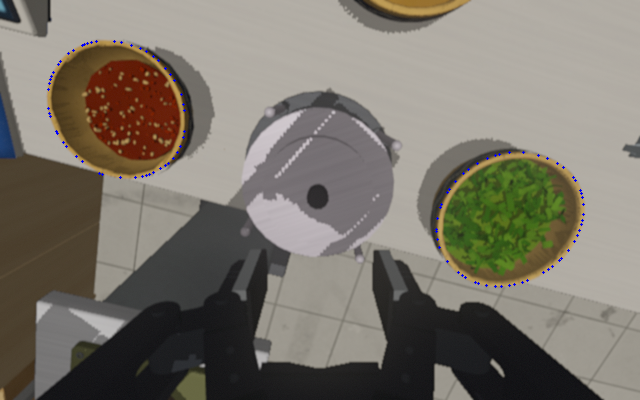

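The top and wrist views agree within 3 mm: knob at (0.426, -0.1545), chilli bowl at (0.438, 0.033). The fingertips stand 22 mm ahead of the TCP and the crown is at z ≈ 0.108, so I'll descend to TCP z ≈ 0.132. That keeps the tips just above the crown with the jaws open 45 mm.

Request:
servo_tool([
  [-0.001,0.01,-0.001,0,0,0,0.045],
  [0,0.02,0,0,0,0,0.045],
  [0,0.025,0,0,0,0,0.045],
  [0,0.025,0,0,0,0,0.045],
  [0,0.015,0,0,0,0,0.045],
  [0,0.01,0,0,0,0,0.045],
  [0,0.006,0,0,0,0,0.045],
  [0,0.004,0,0,0,0,0.045],
  [0,0.002,0,0,0,0,0.045],
  [0,0,0,0,0,0,0.045],
])

```text
time: 2.48
position: [0.4255, -0.1577, 0.1367]
tool_rot: [0.563, -0.563, 0.428, -0.429]
force: [0.5, -0.5, -0.5]
width: 0.045
```

Run:
```python
from h import *
o=manip.get_obs(); print(o['time'],o['position'],o['tool_rot'],o['width'],o['force'])
im=get_image('wrist'); cv2.imwrite("pics/w2.png",im[:,:,::-1])
```

```text
2.4833 [ 0.4255 -0.1577  0.1367] [ 0.5627 -0.5626  0.428  -0.4286] 0.04496268375191755 [ 0.4744 -0.4813 -0.4717]
```

View pics/w2.png

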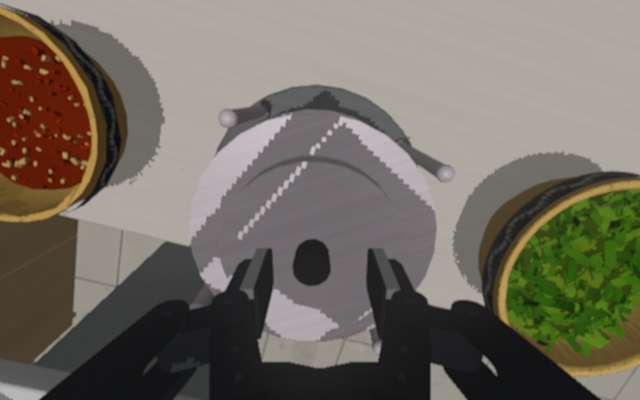

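Knob at (311,262) and finger midpoint at about (320,~262): the knob is off by about -3.4 mm in tool x and +3 mm in tool z. I'll correct that and go the last 4.5 mm down.

Request:
servo_tool([
  [-0.002,0.001,0.0015,0,0,0,0.045],
  [-0.0015,0.002,0.0015,0,0,0,0.045],
  [0,0.0015,0,0,0,0,0.045],
  [0,0,0,0,0,0,0.045],
])

```text
time: 2.87
position: [0.4273, -0.1529, 0.1317]
tool_rot: [-0.563, 0.563, -0.428, 0.428]
force: [-0.0, -0.4, 0.0]
width: 0.0446
```

Run:
```python
from h import *
o=manip.get_obs(); print(o['time'],o['position'],o['tool_rot'],o['width'],o['force'])
im=get_image('wrist'); cv2.imwrite("pics/w3.png",im[:,:,::-1])
```

```text
2.8667 [ 0.4273 -0.1529  0.1317] [-0.5628  0.5628 -0.4281  0.428 ] 0.04462749019875379 [-0.045  -0.3832  0.0388]
```

View pics/w3.png

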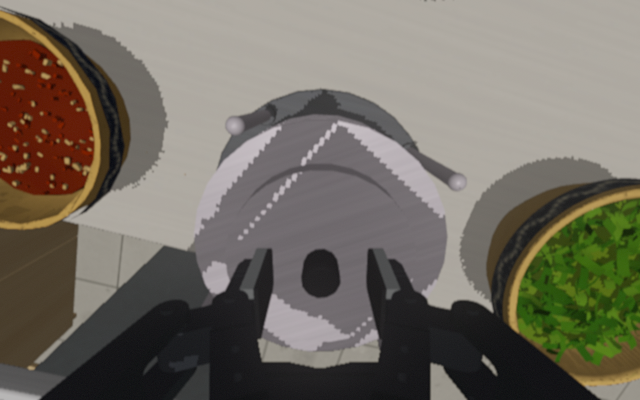

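The knob (321,273) is now centred between the pads, with no contact force. Closing.

Request:
servo_tool([
  [0,0,0,0,0,0,0.03],
  [0,0,0,0,0,0,0.02],
  [0,0,0,0,0,0,0.008],
  [0,0,0,0,0,0,0.008],
  [0,0,0,0,0,0,0.008],
  [0,0,0,0,0,0,0.008],
], newtons=40)

```text
time: 3.42
position: [0.4273, -0.1532, 0.1319]
tool_rot: [0.563, -0.563, 0.428, -0.428]
force: [0.0, -0.3, 0.2]
width: 0.0157
```

Run:
```python
from h import *
o=manip.get_obs(); print(o['time'],o['position'],o['tool_rot'],o['width'],o['force'])
im=get_image('wrist'); cv2.imwrite("pics/w4.png",im[:,:,::-1])
```

```text
3.4167 [ 0.4273 -0.1532  0.1319] [ 0.5627 -0.5627  0.4282 -0.4283] 0.01566252871789674 [ 0.0289 -0.28    0.1712]
```

View pics/w4.png

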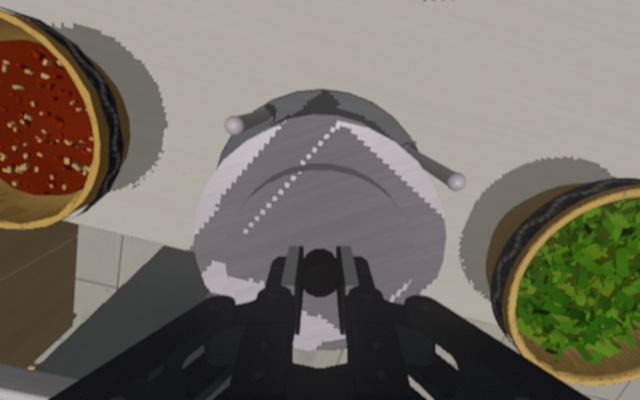

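Request:
servo_tool([
  [0,0,0,0,0,0,0.008],
  [0,0,0,0,0,0,0.008],
  [0,-0.002,0,0,0,0,0.008],
  [0,-0.004,0,0,0,0,0.008],
  [0,-0.004,0,0,0,0,0.008],
  [0,0,0,0,0,0,0.008],
])

```text
time: 3.97
position: [0.4277, -0.1533, 0.1429]
tool_rot: [0.563, -0.563, 0.428, -0.429]
force: [-0.3, 0.8, 0.1]
width: 0.0154
```

Run:
```python
from h import *
o=manip.get_obs(); print(o['time'],o['position'],o['tool_rot'],o['width'],o['force'])
im=get_image('wrist'); cv2.imwrite("pics/w5.png",im[:,:,::-1])
```

```text
3.9667 [ 0.4277 -0.1533  0.1429] [ 0.5628 -0.5626  0.4278 -0.4287] 0.015380669821474516 [-0.2693  0.7638  0.1405]
```

View pics/w5.png

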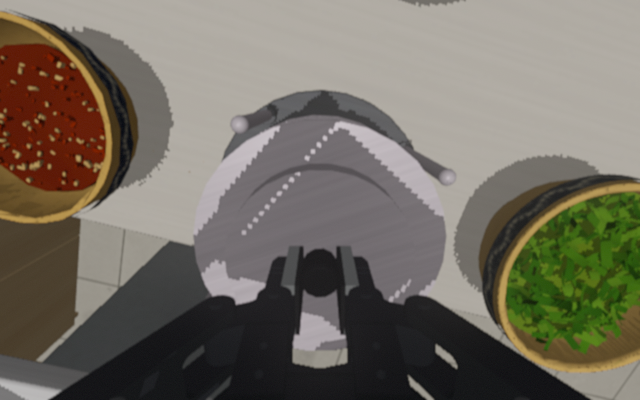

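The lid stays fixed in the wrist image while the bowls shift, so it is held. The posts also moved slightly relative to it. Lifting straight up the rest of the way.

Request:
servo_tool([
  [0,-0.004,0,0,0,0,0.008],
  [0,-0.006,0,0,0,0,0.008],
  [0,-0.008,0,0,0,0,0.008],
  [0,-0.008,0,0,0,0,0.008],
  [0,-0.008,0,0,0,0,0.008],
  [0,-0.008,0,0,0,0,0.008],
  [0,-0.004,0,0,0,0,0.008],
  [0,0,0,0,0,0,0.008],
  [0,0,0,0,0,0,0.008],
])

```text
time: 4.77
position: [0.4274, -0.1532, 0.1882]
tool_rot: [0.563, -0.563, 0.428, -0.428]
force: [-0.4, -0.1, -2.1]
width: 0.0157
```

Run:
```python
from h import *
o=manip.get_obs(); print(o['time'],o['position'],o['tool_rot'],o['width'],o['force'])
a=get_image('wrist')[:,:,::-1]; b=get_image('scene')[:,:,::-1]
cv2.imwrite("pics/w6.png",np.vstack([cv2.resize(a,None,fx=.75,fy=.75),cv2.resize(b[120:320,150:470],(480,300))]))
```

```text
4.7667 [ 0.4274 -0.1532  0.1882] [ 0.5628 -0.5627  0.428  -0.4284] 0.015679045407202247 [-0.387  -0.0982 -2.0763]
```

View pics/w6.png

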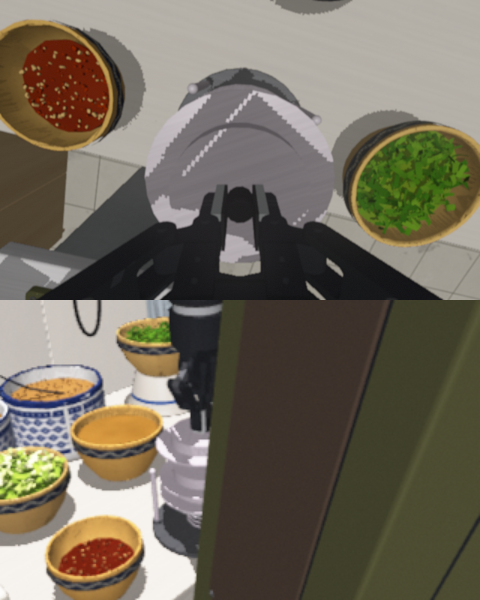

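Wrist force shows -2.1 N where one lid should be -1.1 N, so I need to check that a second lid isn't hanging along.

Request:
servo_tool([
  [0,0,0,0,0,0,0.008],
  [0,0,0,0,0,0,0.008],
  [0,0,0,0,0,0,0.008],
])

```text
time: 5.12
position: [0.4271, -0.153, 0.1874]
tool_rot: [-0.563, 0.563, -0.429, 0.428]
force: [-0.7, -0.6, -2.1]
width: 0.0157
```

Run:
```python
from h import *
o=manip.get_obs(); print(o['time'],o['position'],o['force'],o['moment'])
b=get_image('scene')[:,:,::-1]; 
cv2.imwrite("pics/s7.png",cv2.resize(b[160:300,230:300],None,fx=4,fy=4,interpolation=cv2.INTER_CUBIC))
```

```text
5.1167 [ 0.4271 -0.153   0.1874] [-0.6654 -0.5821 -2.0624] [0.0348 0.0315 0.0023]
```

View pics/s7.png

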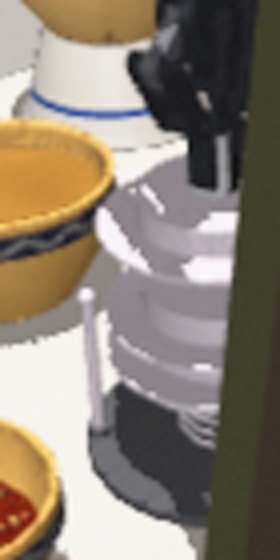

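Run:
```python
from h import *
p=camera_params('scene');E=p['extrinsics']
def pr(P):
    c=E[:3,:3]@P+E[:3,3]; return np.array([p['fx']*c[0]/c[2]+p['cx'],p['fy']*c[1]/c[2]+p['cy']])
C=np.array([.427,-.1535])
for z,r in [(.145,.068),(.121,.068),(.0905,.068),(.0665,.068),(.042,.068),(.107,.047),(.0,.084)]:
    t=np.linspace(0,2*np.pi,180); Q=np.array([pr(np.array([C[0]+r*np.cos(a),C[1]+r*np.sin(a),z])) for a in t])
    Q=(Q-[230,160])*4; i=Q[:,0].argmin(); j=Q[:,1].argmax(); print(z,'left',Q[i],'bottom',Q[j])
```

```text
0.145 left [ 91.552 225.618] bottom [210.6187 284.737 ]
0.121 left [ 94.9251 264.1795] bottom [212.4621 324.9988]
0.0905 left [ 99.0797 311.6738] bottom [214.7279 374.4841]
0.0665 left [102.2494 347.9095] bottom [216.453  412.1625]
0.042 left [105.3987 383.9124] bottom [218.1641 449.5333]
0.107 left [135.8966 283.3512] bottom [216.3512 324.8918]
0.0 left [ 82.4238 445.8953] bottom [219.0017 531.2541]
```

Two lids remain in the holder: the flange edges at crop (103,~305) and (110,~350) match the projections for z=0.0905 and 0.0665. The lifted flange at (95,~220) matches z=0.145. Only the top lid is held, and the extra 1 N is sensor bias. Carrying along the row.

Request:
servo_tool([
  [-0.006,0,0.002,0,0,0,0.008],
  [-0.014,0,0.005,0,0,0,0.008],
  [-0.022,0,0.0075,0,0,0,0.008],
  [-0.026,0,0.009,0,0,0,0.008],
  [-0.026,0,0.009,0,0,0,0.008],
  [-0.026,0,0.009,0,0,0,0.008],
  [-0.024,0,0.0085,0,0,0,0.008],
  [-0.018,0,0.006,0,0,0,0.008],
  [-0.011,0,0.004,0,0,0,0.008],
  [-0.005,0,0.002,0,0,0,0.008],
])

```text
time: 6.0
position: [0.4394, 0.0367, 0.1878]
tool_rot: [0.563, -0.563, 0.428, -0.427]
force: [0.3, -0.1, -0.7]
width: 0.0156
```

Request:
servo_tool([
  [0,0,0,0,0,0,0.008],
  [0,0,0,0,0,0,0.008],
  [0,0,0,0,0,0,0.008],
])

```text
time: 6.25
position: [0.4395, 0.0344, 0.1878]
tool_rot: [-0.562, 0.563, -0.428, 0.428]
force: [-0.3, 1.3, -1.5]
width: 0.0155
```

Run:
```python
from h import *
o=manip.get_obs(); print(o['time'],o['position'],o['tool_rot'],o['width'],o['force'],o['moment'])
for n in('wrist','scene','top'): cv2.imwrite(f"pics/{n}8.png",get_image(n)[:,:,::-1])
a,b,c=[cv2.imread(f"pics/{n}8.png") for n in('wrist','scene','top')]
cv2.imwrite("pics/m8.png",np.vstack([cv2.resize(a,(480,300)),cv2.resize(b[160:340,140:428],(480,300))]))
```

```text
6.25 [0.4395 0.0344 0.1878] [-0.5625  0.5627 -0.4284  0.4284] 0.015490806111594162 [-0.2756  1.2748 -1.473 ] [-0.012   0.0179  0.0067]
```

View pics/m8.png

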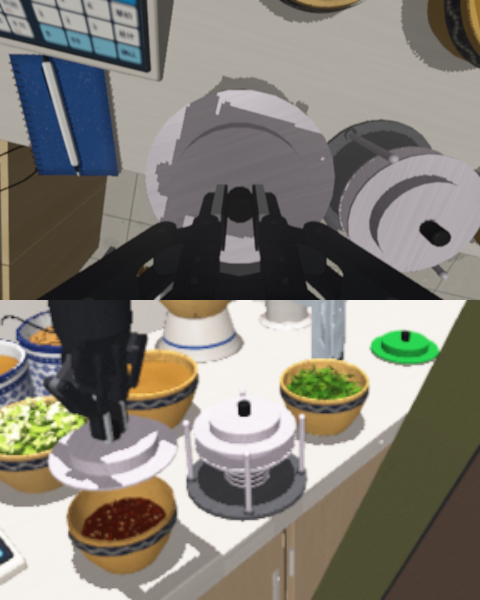

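View pics/top8.png

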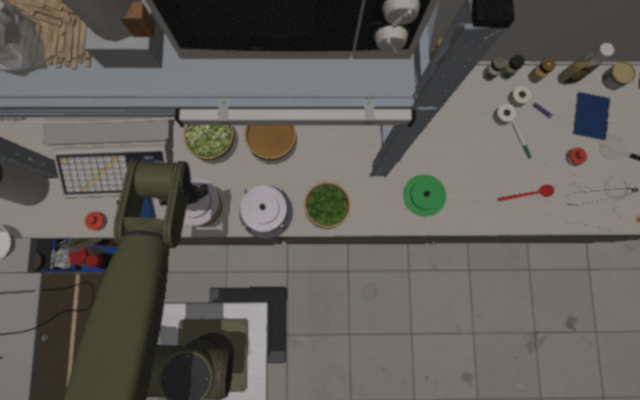

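Only one lid is held, over the bowl. The next lid has risen and two are in the holder. I'll check the tilt by overlaying the ideal level flange circle and the bowl rim.

Run:
```python
from h import *
p=camera_params('scene');E=p['extrinsics']
def pr(P):
    c=E[:3,:3]@P+E[:3,3]; return np.array([p['fx']*c[0]/c[2]+p['cx'],p['fy']*c[1]/c[2]+p['cy']])
b=cv2.imread("pics/scene8.png"); S=5;x0,y0=155,220
c=cv2.resize(b[y0:y0+120,x0:x0+120],None,fx=S,fy=S,interpolation=cv2.INTER_CUBIC)
def circ(C,z,r,col):
    Q=np.array([pr(np.array([C[0]+r*np.cos(a),C[1]+r*np.sin(a),z])) for a in np.linspace(0,6.283,120)])
    cv2.polylines(c,[((Q-[x0,y0]+.5)*S).astype(np.int32)],True,col,1)
circ((.4387,.0335),.145,.068,(0,255,0)); circ((.4387,.0335),.148,.068,(0,200,0)); circ((.438,.033),.073,.061,(255,0,0))
cv2.imwrite("pics/ov8.png",c)
```

```text
(no output)
```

View pics/ov8.png

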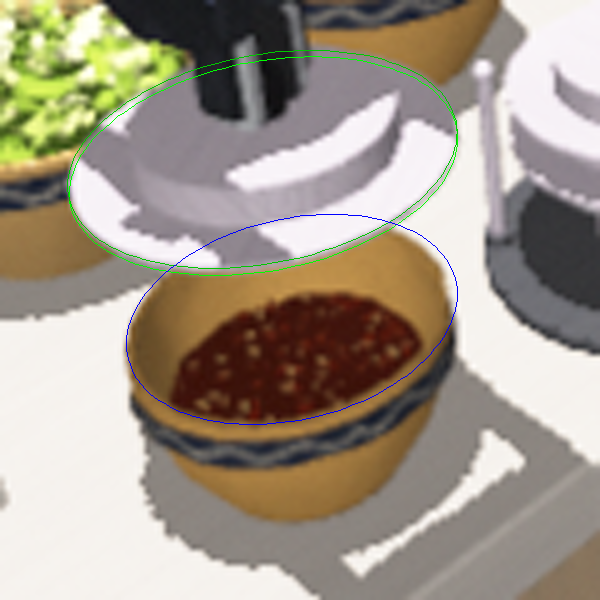

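The held lid's flange coincides with the ideal level circle (green), and the bowl rim matches the blue prediction within 1–2 mm. Lowering: seated TCP z ≈ 0.116.

Request:
servo_tool([
  [0,0.004,0,0,0,0,0.008],
  [0,0.01,0,0,0,0,0.008],
  [0,0.014,0,0,0,0,0.008],
  [0,0.014,0,0,0,0,0.008],
  [0,0.011,0,0,0,0,0.008],
  [0,0.006,0,0,0,0,0.008],
  [0,0.004,0,0,0,0,0.008],
  [0,0.002,0,0,0,0,0.008],
  [0,0,0,0,0,0,0.008],
  [0,0,0,0,0,0,0.008],
])

```text
time: 7.23
position: [0.44, 0.0349, 0.1234]
tool_rot: [0.563, -0.562, 0.428, -0.429]
force: [0.0, 0.4, -1.5]
width: 0.0159
```

Request:
servo_tool([
  [0,0.002,0,0,0,0,0.008],
  [0,0.002,0,0,0,0,0.008],
  [0,0,0,0,0,0,0.008],
  [0,0,0,0,0,0,0.008],
])

```text
time: 7.57
position: [0.4395, 0.0349, 0.1188]
tool_rot: [0.563, -0.563, 0.428, -0.428]
force: [-0.1, 0.4, -2.2]
width: 0.0154
```

Request:
servo_tool([
  [0,0.0015,0,0,0,0,0.008],
  [0,0.001,0,0,0,0,0.008],
  [0,0,0,0,0,0,0.008],
  [0,0,0,0,0,0,0.008],
])

```text
time: 7.9
position: [0.4395, 0.0349, 0.1162]
tool_rot: [-0.563, 0.563, -0.428, 0.428]
force: [-0.1, 0.1, -1.4]
width: 0.0152
```

Run:
```python
from h import *
o=manip.get_obs(); print(o['time'],o['position'],o['tool_rot'],o['width'],o['force'],o['moment'])
b=get_image('scene')[:,:,::-1]
cv2.imwrite("pics/s9.png",cv2.resize(b[220:340,155:275],None,fx=5,fy=5,interpolation=cv2.INTER_CUBIC))
```

```text
7.9 [0.4395 0.0349 0.1162] [-0.5627  0.5628 -0.4283  0.4281] 0.015201215716616874 [-0.0837  0.1465 -1.3906] [-0.0262  0.0041 -0.0678]
```

View pics/s9.png

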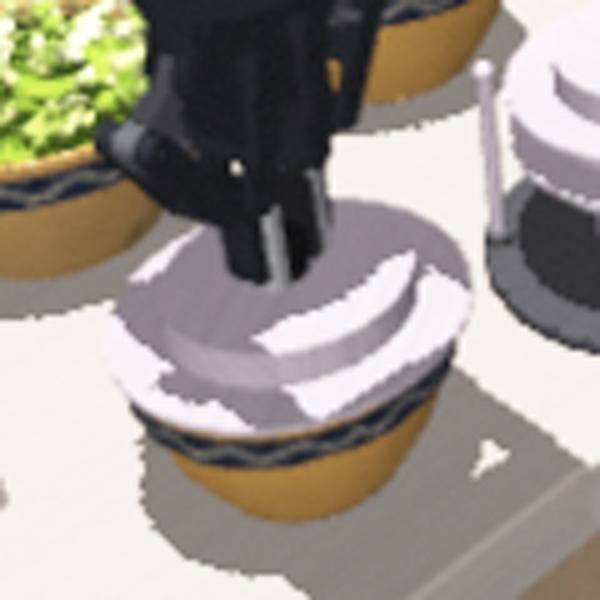

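The lid lies almost on the rim and centred. There is no clear contact force yet, so I'll continue in small steps.

Request:
servo_tool([
  [0,0.001,0,0,0,0,0.008],
  [0,0,0,0,0,0,0.008],
  [0,0,0,0,0,0,0.008],
])

```text
time: 8.2
position: [0.4398, 0.035, 0.1155]
tool_rot: [0.563, -0.563, 0.428, -0.428]
force: [0.8, 0.2, -0.1]
width: 0.0156
```

Request:
servo_tool([
  [0,0.001,0,0,0,0,0.008],
  [0,0,0,0,0,0,0.008],
  [0,0,0,0,0,0,0.008],
])

```text
time: 8.45
position: [0.44, 0.035, 0.1153]
tool_rot: [0.563, -0.563, 0.428, -0.428]
force: [-2.6, 1.2, 5.2]
width: 0.0154
```

Contact at z ≈ 0.115 (+5 N), as expected for seating. Easing off and opening.

Request:
servo_tool([
  [0,-0.0007,0,0,0,0,0.008],
  [0,0,0,0,0,0,0.018],
  [0,0,0,0,0,0,0.024],
  [0,0,0,0,0,0,0.032],
  [0,0,0,0,0,0,0.042],
  [0,0,0,0,0,0,0.045],
  [0,0,0,0,0,0,0.045],
])

```text
time: 9.03
position: [0.4395, 0.0349, 0.1149]
tool_rot: [-0.563, 0.563, -0.428, 0.428]
force: [0.1, -1.1, -0.2]
width: 0.045
```

Run:
```python
from h import *
o=manip.get_obs(); print(o['time'],o['position'],o['width'],o['force'])
cv2.imwrite("pics/w10.png",get_image('wrist')[:,:,::-1])
```

```text
9.0333 [0.4395 0.0349 0.1149] 0.04495445491490698 [ 0.0532 -1.1179 -0.1958]
```

View pics/w10.png

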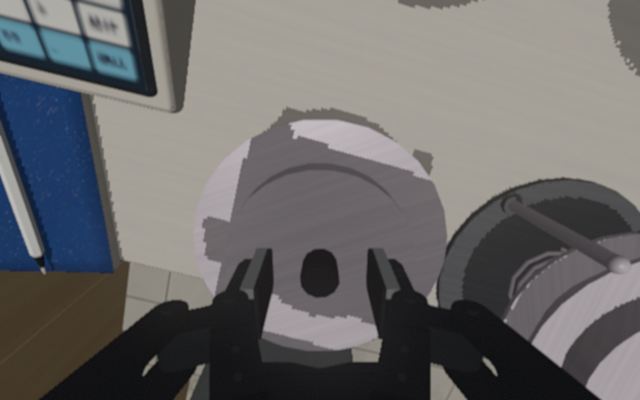

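The fingers are clear of the knob on both sides, with the knob at (320,273). Retracting straight up.

Request:
servo_tool([
  [0,-0.005,0,0,0,0,0.045],
  [0,-0.012,0,0,0,0,0.045],
  [0,-0.02,0,0,0,0,0.045],
  [0,-0.02,0,0,0,0,0.045],
  [0,-0.02,0,0,0,0,0.045],
  [0,-0.02,0,0,0,0,0.045],
  [0,-0.02,0,0,0,0,0.045],
  [0,-0.012,0,0,0,0,0.045],
  [0,0,0,0,0,0,0.045],
  [0,0,0,0,0,0,0.045],
])

```text
time: 9.92
position: [0.4398, 0.0349, 0.2444]
tool_rot: [0.563, -0.562, 0.428, -0.429]
force: [-0.8, 0.1, 0.2]
width: 0.0449
```

Run:
```python
from h import *
o=manip.get_obs(); print(o['time'],o['position'],o['width'],o['force'],o['qd'])
a=get_image('wrist')[:,:,::-1]; b=get_image('scene')[:,:,::-1]
p=camera_params('scene');E=p['extrinsics']
def pr(P):
    c=E[:3,:3]@P+E[:3,3]; return np.array([p['fx']*c[0]/c[2]+p['cx'],p['fy']*c[1]/c[2]+p['cy']])
S=4;x0,y0=155,200
c=cv2.resize(b[y0:y0+140,x0:x0+190],None,fx=S,fy=S,interpolation=cv2.INTER_CUBIC)
cv2.imwrite("pics/s11p.png",c)
for z in(.073,.076):
    Q=np.array([pr(np.array([.4385+.068*np.cos(t),.034+.068*np.sin(t),z])) for t in np.linspace(0,6.283,120)])
    cv2.polylines(c,[((Q-[x0,y0]+.5)*S).astype(np.int32)],True,(0,255,0),1)
cv2.imwrite("pics/s11.png",c); cv2.imwrite("pics/w11.png",a)
# lid flange & knob
g=a.max(2)[100:300,220:420]; m=(g<60).astype(np.uint8); n,l,s,ce=cv2.connectedComponentsWithStats(m)
for i in range(1,n):
    if s[i,4]>60: u,v=ce[i]+[220,100]; print(s[i],u,v,ray('wrist',u,v,.103,o))
```

```text
9.9167 [0.4398 0.0349 0.2444] 0.044860323713898004 [-0.7763  0.0864  0.1869] [-0.0028  0.0187  0.0402 -0.0009 -0.0011  0.0001]
[ 90  84  20  22 350] 319.2 194.4257142857143 [0.439  0.0341 0.103 ]
[ 33 148  22  52 746] 265.1447721179625 278.4302949061662 [0.3495 0.0601 0.103 ]
[147 150  20  50 650] 374.79692307692306 279.1123076923077 [ 0.3753 -0.0358  0.103 ]
[  0 157  31  43 582] 236.6786941580756 283.5 [0.3375 0.0839 0.103 ]
[169 160  31  40 574] 402.46515679442507 284.0365853658536 [ 0.3771 -0.0617  0.103 ]
```

View pics/s11.png

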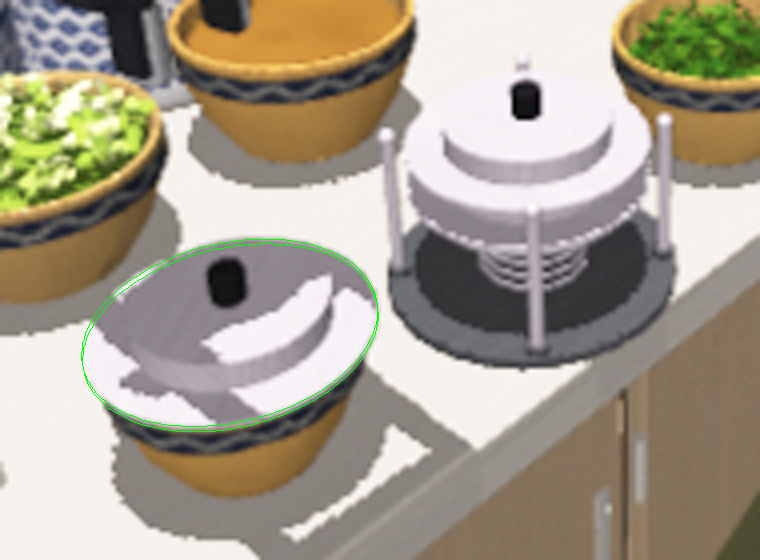

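View pics/w11.png

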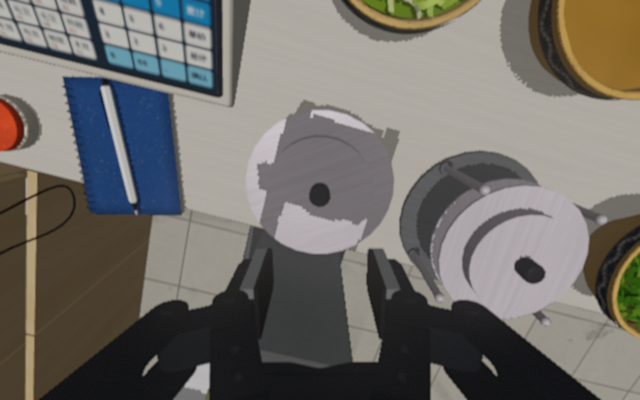

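The lid's flange coincides with the ideal level circle at z = 0.073–0.076. Its knob is at (0.439, 0.034), within 1–2 mm of the bowl centre. Two lids remain in the holder with the next one raised, and the robot is clear of everything. Handing in.

```bash
python3 -c "
from workcell import manip
print(manip.finish_job())"
```

```text
the job is handed in; nothing more can be done
None
```

I took only the top lid by its knob, carried it low along the row, set it on the chilli bowl and let go. I then moved the gripper up clear and handed the job in at about 10 s.

**Last checks:**
- **Seating:** In the scene view the lid's flange matches a level circle at rim height. Its knob is within 1–2 mm of the bowl's centre, and I felt contact at the expected height (about +5 N).
- **Holder and bowls:** Two lids remain in the holder and the next one has risen. I saw no sign that either bowl moved, but did not re-measure them at the end.

**Disagreements:**
- **Force:** After lifting, the wrist force read -2.1 N, where one lid should give about -1.1 N. The pictures showed only one lid in the gripper, so I put the difference down to sensor bias.
- **Knob width:** The gripper read 15.5 mm on the 18 mm knob, but the hold was steady throughout.

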